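# Load the potted sensor housing into the empty curing bay

### The arm

A 7-joint arm with a two-finger parallel gripper is mounted at the origin on the work surface. World frame = base frame: x ahead of the robot, y to its left, z up, the work surface at z = 0. Lengths are in m, angles in rad, forces in N, time in s.
With the tool pointing down it reaches from about 0.4 to 0.875 m from the base axis. Payload 19.3 kg.
Tool frame: the origin (TCP) lies on the centre line of the jaws, within the pads' length; the fingertips stand 8 mm ahead of it and the grasp point (between the pads) lies 11 mm behind it (tip_extent is the distance from the TCP to the fingertips, in m); z points along the fingers, y is the line along which they close (so a half turn about z gives the same grasp; the last joint's range is limited). The gripper opens to 85 mm and grips with 20 to 120 N. Pads are 22 mm wide; open, the fingers measure 114 mm over their backs; the gripper's body (76 mm by 85 mm) begins 54 mm behind the grasp point. The pads swing forward as they close: fully open they stand 13 mm farther back than shut.
Start: joints at [1.114, 0.521, -0.036, 1.599, 0.021, 1.021, -0.113], TCP at [0.236, -0.579, 0.239] pointing down, gripper open.
Joint ranges: [-2.91, 2.91], [-0.3, 2.13], [-1.5, 1.42], [0.17, 2.43], [-1.26, 4.41], [0.16, 1.93], [-2.52, 2.52]. Speed limits (rad/s): [1.89, 1.89, 2.39, 2.39, 3.01, 3.01, 3.01].

### API

Orientations are given as a unit quaternion [w, x, y, z].
In Python, from cell import * gives the robot as it stands.
- The arm moves only by the tool step_arm, never from a script. Its argument "series" is a list of rows, each a list of 3 entries, a list of its own where there are three numbers: the opening, from -1 (shut) to 1 (fully open), then the shift along the tool's x, y, z scaled (see below), then the turn about the tool's z scaled (see below). A call has exactly 10 rows; each row is the pose to reach, as a shift and turn from the pose commanded when the call began, along the tool's axes at that moment; what a row does not reach only later rows make up. The controller multiplies each number of a shift by 1000 mm and each number of a turn by 45 degrees. A row lasts 1/8 s, in which the tool goes at most 62.5 mm and 10.7 degrees, less where a joint would pass 70% of its speed; a pose out of reach is approached as far as the arm can. A call with a number of a shift or a turn outside -1 to 1 is refused whole. A call with a gripper value outside its range is refused whole. The fingers move at their own pace and stop on an object; "grip_force" is the grip in N (left out, the last holds). Time passes only in rows, so rows that repeat a pose let the fingers close, or fill a call up. It gives the time, the measured TCP pose, the force, the opening and the grip force at its end, in the units of the state.
- read_state(): the state, without advancing time (a new reading comes with each control period).
- camera(name): name is "scene" or "top"; returns a dict with "pixels" (480x640x3 uint8, blue, green, red), "z_map" (480x640 float32, m along the optical axis (not along the pixel's ray), 0 where there is no reading), "fx", "fy", "cx", "cy" (pixels), "R" (3x3) and "t" (3): a world point X has camera coordinates R X + t. Camera axes: x right, y down, z forward; pixel columns grow to the right and rows downward; lengths in m; the calibration is good to about 2 mm. A picture is of the moment at which its call begins.
- sign_off(): hands the job in; it is judged then, once.
The state is a dict: "time_s": time; "qpos": joint angles; "qd": joint speeds; "joint_torque": joint torques, N m; "tcp_pos": TCP position; "tcp_rot": TCP orientation; "force": force on the tool from outside, world axes, zero at the start; "torque": the same for the moment, N m; "gripper_width": finger opening in m; "grasp_force": force on a finger pad.
Only numpy, scipy, OpenCV 4.12 (cv2) and the standard library are available. Lean on these libraries where they do the work, as an engineer would, in place of code of your own. Each camera call takes 0.05 s, during which the arm holds its last target. There are 200 camera calls.

### The job

Of the two bays of the curing frame one already holds a housing: draw the gate plate of the empty bay up out of its slots and lay it flat on the cork mat, without dropping it. Then slide the freshly potted housing (the filled one standing out on the bench, not the hollow shell) along the bench into that empty bay, right in past the gate's slots, keeping it upright and never lifting it off the bench, because its resin is still wet. Leave the occupied bay's gate in place and do not disturb the other things on the bench, the mat or in the frame.

Things in the scene. Friction and masses are not known exactly. Their poses are not given: they have to be found in the camera images.
- rack: Grey fixed frame without floor or roof: 3 side walls and a back wall, 60 high, form two bays 106 wide. Origin on the bench midway between them. Own -x is the open front (about world -y), own y runs across the bays. Side walls 12 thick at own y -118, 0, +118, own x -74 to +56; back wall's inner face at x +42. Gate slots 12 wide at x -62, between 6 mm strips that narrow each mouth to 90
- bay0 (a point): Point on the bench in the middle of bay 0, axes like the rack's, at rack own (-4, +59, 0). A housing against the back wall stands at x = +11 mm from it, one just clear of the gate's slot (x -64 to -52 from here) at x = -16
- bay1 (a point): The same point of bay 1, at rack own (-4, -59, 0). A thin white paper disc, 72 across, lies flat in whichever bay is empty
- gate0: Gate of bay 0: flat aluminium plate 8 thick (own x) x 102 wide (own y) x 80 high (own z), standing on the bench in its slots, its top 20 mm above the frame's walls. Origin: middle of its lower edge. Loose in the slot, 120 g
- gate1: Gate of bay 1, the same plate; origin: middle of its lower edge
- gate0_mid (a point): Centre of gate 0, 40 mm above its lower edge
- gate1_mid (a point): Centre of gate 1, 40 mm above its lower edge
- housing: The freshly potted sensor housing: black round body 70 diameter, 52 high, filled to the top (flat dark face with a 26 mm brass disc), thread lines round its upper half; stands on the bench between mat and frame; about 400 g. Origin: centre of its underside
- cured: An identical housing standing in one of the two bays, behind its gate; must stay there. Origin: centre of its underside
- shell: Empty housing shell: the same black round body, 70 diameter, 55 high, but hollow and open at the top; stands on the bench, bystander. Origin: centre of its underside
- jar: Flux jar with white lid, 66 diameter, 60 high, stands on the bench, bystander. Origin: centre of its underside
- mat: Cork mat, fixed, 260 (own x) x 180 (own y) x 3 thick; origin at the centre of its underside
- reel: Solder reel, 56 diameter, 44 high, standing at one end of the mat, bystander. Origin: centre of its underside
- driver: Screwdriver lying along its own y near the other end of the mat: black handle 20 wide, 20 high from own y -75 to +5, blade to +70. Bystander. Origin: underside, near its middle
Things that resemble listed ones, but are neither listed nor needed, are in the scene too. Leave any blue look-alike of the gate1 alone.

How it is judged:
On the way, in this order (a step that is already met when the one before it is completed fails the run):
1. the empty bay's gate is drawn up out of its slots (((horizontal distance between cured and bay1 below 0.05 m and height (world z) of gate0 above 0.055 m) or (horizontal distance between cured and bay0 below 0.05 m and height (world z) of gate1 above 0.055 m))), for 0.1 s.
2. the potted housing stands in the empty bay, clear of the gate's slots (((horizontal distance between cured and bay1 below 0.05 m and (x of housing in the frame of bay0 between -0.016 and 0.03 m and y of housing in the frame of bay0 between -0.03 and 0.03 m)) or (horizontal distance between cured and bay0 below 0.05 m and (x of housing in the frame of bay1 between -0.016 and 0.03 m and y of housing in the frame of bay1 between -0.03 and 0.03 m)))), for 0.2 s.
At the end, for the whole second after the job is handed in: Potted housing upright, at rest in the bay that was empty, centre at most 16 mm gate-side of the bay's middle; that bay's gate at rest, flat (0.12 rad) on the mat, its centre 25 mm or more inside the mat's edges; the other gate in its slots, the cured housing behind it (((horizontal distance between cured and bay1 below 0.05 m and (x of housing in the frame of bay0 between -0.016 and 0.03 m and y of housing in the frame of bay0 between -0.03 and 0.03 m) and ((angle between gate0's own x axis and vertical below 0.12 rad or angle between gate0's own x axis and vertical above 3.02 rad) and height (world z) of gate0_mid below 0.015 m and x of gate0_mid in the frame of mat between -0.105 and 0.105 m and y of gate0_mid in the frame of mat between -0.065 and 0.065 m and linear speed of gate0 below 0.02 m/s) and (height (world z) of gate1 below 0.01 m and angle between gate1's own z axis and vertical below 0.15 rad)) or (horizontal distance between cured and bay0 below 0.05 m and (x of housing in the frame of bay1 between -0.016 and 0.03 m and y of housing in the frame of bay1 between -0.03 and 0.03 m) and ((angle between gate1's own x axis and vertical below 0.12 rad or angle between gate1's own x axis and vertical above 3.02 rad) and height (world z) of gate1_mid below 0.015 m and x of gate1_mid in the frame of mat between -0.105 and 0.105 m and y of gate1_mid in the frame of mat between -0.065 and 0.065 m and linear speed of gate1 below 0.02 m/s) and (height (world z) of gate0 below 0.01 m and angle between gate0's own z axis and vertical below 0.15 rad))) and angle between housing's own z axis and vertical below 0.1 rad and linear speed of housing below 0.02 m/s); the robot touches nothing.
It fails at once if the potted housing is lifted more than 12 mm off the bench or tipped more than 0.25 rad (height (world z) of housing above 0.012 m or angle between housing's own z axis and vertical above 0.25 rad).
It fails at once if the occupied bay's gate is raised more than 20 mm ((horizontal distance between cured and bay0 below 0.05 m and height (world z) of gate0 above 0.02 m) or (horizontal distance between cured and bay1 below 0.05 m and height (world z) of gate1 above 0.02 m)).
It fails at once if a gate is let go with its lower edge more than 60 mm up ((height (world z) of gate0 above 0.06 m and contact force between the fingers and gate0 below 0.01 N) or (height (world z) of gate1 above 0.06 m and contact force between the fingers and gate1 below 0.01 N)).
It fails at once if the cured housing, shell, jar, reel or screwdriver is moved by more than 25 mm (distance of any of cured, shell, jar, reel, driver from where it was at the start of the episode above 0.025 m).
It also fails if it takes over 72 s, if anything falls off the work surface, if the arm or the gripper's body presses on something with over 40 N, if the wrist force passes 120 N, or if a joint passes its speed limit or range.

## Working session

There is one attempt and no reset: what is moved stays moved. The work goes in short steps, Python scripts to look and compute and a tool call to move; the robot and the scene stay as the last step left them, time stands still between calls to the robot, and variables do not carry over. Pictures are saved under pics/ and viewed, at most 10 in all, crops included, and the job is handed in when it is done.

Besides the shell and the picture viewer there is one more tool, called after ">>>" as name(argument=value, ...) on one line, values as JSON. step_arm: Moves the arm, as the interface text tells. Shifts and turns lie within -1 to 1; 1 stands for 1000 mm of shift or 45 degrees of turn. Its arguments: {"type":"object","properties":{"series":{"type":"array"},"grip_force":{"type":"number"}},"required":["series"]}

```bash
mkdir -p pics; ls; python3 - <<'E'
from cell import *
import cv2,numpy as np
s=read_state();print(s)
for n in("scene","top"):
    c=camera(n);cv2.imwrite(f"pics/{n}0.png",c["pixels"]);np.savez(f"{n}0.npz",**c)
    print(n,c["fx"],c["fy"],c["cx"],c["cy"],c["R"],c["t"],-c["R"].T@c["t"])
E
```

```text
pics
{'time_s': 0.0, 'qpos': array([ 1.11381027,  0.52207704, -0.03633177,  1.59998948,  0.02119262,
        1.02107485, -0.11281681]), 'qd': array([-0.00021055, -0.00062961,  0.00043264,  0.00172788, -0.00035428,
       -0.00121478, -0.00069165]), 'joint_torque': array([-2.20046513e-04, -9.27111769e+01,  1.98063187e+00, -3.69933450e+01,
        1.79886434e-02,  8.05425108e-03,  5.67776840e-05]), 'tcp_pos': array([ 0.23560981, -0.5785449 ,  0.23869303]), 'tcp_rot': array([-5.62990939e-04,  9.81360227e-01,  1.92176394e-01, -1.47604639e-04]), 'force': array([0.48519524, 0.02575194, 0.37330421]), 'torque': array([-0.00804773, -0.0204762 ,  0.02322964]), 'grasp_force': 0.0, 'gripper_width': 0.08545953227970404}
scene 436.2397945938258 436.2397945938258 323.43691485292493 242.66270054973592 [[-0.27121852  0.96229998 -0.0204757 ]
 [ 0.55515424  0.13901805 -0.82004741]
 [-0.78628511 -0.23377922 -0.57192919]] [ 0.23899266 -0.2785686   1.35244583] [1.2828758  0.12491716 0.54995733]
top 518.4352912813871 518.4352912813871 317.0521868903995 238.18897724769326 [[ 0.00589167 -0.99997674  0.00343629]
 [-0.97952558 -0.00646262 -0.20121599]
 [ 0.20123352 -0.00218044 -0.97954087]] [-0.08205387  0.61391083  1.12569955] [ 0.37529632 -0.07562997  1.22647935]
```

View pics/scene0.png

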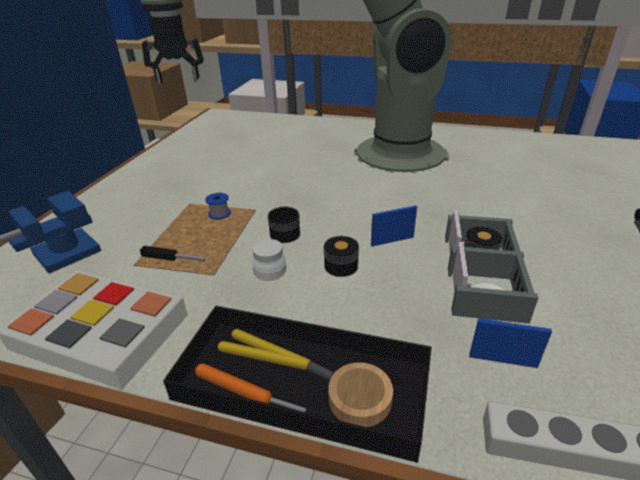

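View pics/top0.png

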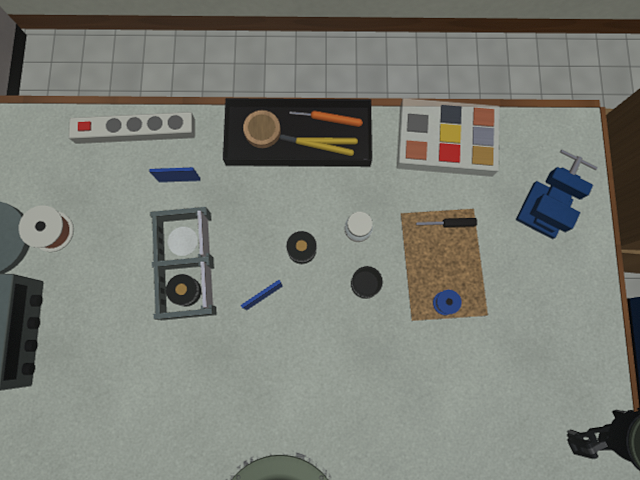

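The top view shows the rack at about (183,262) with its open front facing right (−y). The cured housing is in the near bay at (183,289), which is bay 0. The empty bay 1 with the paper disc is at (183,241) and its gate 1 at about (205,235). The potted housing is at (301,247), shell (367,282), jar (359,226), mat (444,264), reel (447,302), driver (450,222).

```bash
cat > h.py <<'E'
import numpy as np,cv2
def cloud(c):
    z=c["z_map"];v,u=np.mgrid[:480,:640]
    P=np.stack([(u-c["cx"])/c["fx"]*z,(v-c["cy"])/c["fy"]*z,z],-1)
    W=(P-c["t"])@c["R"]; W[z<=0]=np.nan; return W
def ray(c,u,v,h):
    d=c["R"].T@np.array([(u-c["cx"])/c["fx"],(v-c["cy"])/c["fy"],1]);o=-c["R"].T@c["t"]
    return o+d*(h-o[2])/d[2]
def proj(c,X):
    p=c["R"]@np.array(X)+c["t"];return c["fx"]*p[0]/p[2]+c["cx"],c["fy"]*p[1]/p[2]+c["cy"]
E
python3 - <<'E'
from h import *
T=dict(np.load("top0.npz"));S=dict(np.load("scene0.npz"))
np.set_printoptions(precision=4,suppress=True)
for n,c in(("top",T),("scene",S)):
    W=cloud(c);x,y,z=W[...,0],W[...,1],W[...,2];ok=np.isfinite(z)
    print(n,"bench z",np.median(z[ok&(x>.4)&(x<.5)&(y>-.3)&(y<0)]))
    px=c["pixels"].astype(int);V=px.max(-1)
    m=ok&(z>.02)&(z<.12)&(x>.25)&(x<.72)&(y>-.5)&(y<.35)
    k,lab,st,ce=cv2.connectedComponentsWithStats(m.astype(np.uint8))
    for i in range(1,k):
        if st[i,4]<40: continue
        q=W[lab==i];top=np.percentile(q[:,2],95);t=q[q[:,2]>top-.006]
        r=cv2.minAreaRect(t[:,:2].astype(np.float32))
        print(ce[i].round(),st[i,4],"top",top.round(4),"c",np.mean(r[0:1],0).round(4),"size",np.round(r[1],3),"ang",round(r[2],1))
    # rack
    R=m&(y>.08)&(x>.3)
    g=R&(z>.068)
    for lo,hi in((.3,.45),(.45,.7)):
        t=W[g&(x>lo)&(x<hi)]
        if len(t)>5: print("high pts",len(t),t.mean(0),t[:,2].max(),cv2.minAreaRect(t[:,:2].astype(np.float32)),px[g&(x>lo)&(x<hi)].mean(0))
    hsv=cv2.cvtColor(c["pixels"],cv2.COLOR_BGR2HSV)
    mm=((hsv[...,0]>8)&(hsv[...,0]<20)&(hsv[...,1]>90)&(z<.015)&(x>.25)&(x<.7)&(y<-.15)&(y>-.6)).astype(np.uint8)
    mm=cv2.morphologyEx(mm,cv2.MORPH_OPEN,np.ones((3,3)))
    q=W[mm>0];print("mat",len(q),np.median(q[:,2]),cv2.minAreaRect(q[:,:2].astype(np.float32)))
im=cv2.resize(T["pixels"][190:335,130:320],None,fx=4,fy=4,interpolation=cv2.INTER_CUBIC);cv2.imwrite("pics/crop.png",im)
E
```

```text
top bench z -0.000258720397292028
[182. 262.] 3000 top 0.0802 c [0.5645 0.1794] size [0.221 0.01 ] ang 6.2
[359. 226.] 648 top 0.0637 c [ 0.6504 -0.1771] size [0.056 0.055] ang 88.3
[460. 222.] 202 top 0.0263 c [ 0.6651 -0.4197] size [0.02  0.081] ang 2.9
[302. 247.] 767 top 0.0557 c [ 0.5983 -0.0424] size [0.07  0.067] ang 0.5
[367. 281.] 318 top 0.0573 c [ 0.5171 -0.1929] size [0.068 0.068] ang 56.8
[183. 290.] 841 top 0.0562 c [0.4973 0.2284] size [0.07  0.069] ang 89.1
[262. 295.] 323 top 0.0823 c [0.4852 0.0452] size [0.008 0.101] ang 34.5
[449. 302.] 479 top 0.0497 c [ 0.4731 -0.3785] size [0.052 0.055] ang 0.0
high pts 424 [0.558  0.1748 0.0786] 0.08567748709294788 ((0.5481640100479126, 0.17135071754455566), (0.24508142471313477, 0.08606515824794769), 27.14567756652832) [143.1722 133.9481 133.3585]
mat 6835 0.0024740877987845648 ((0.5691027641296387, -0.3798566460609436), (0.2590044140815735, 0.17875127494335175), 4.262042999267578)
scene bench z 0.0012304523475167865
[217. 202.] 378 top 0.0489 c [ 0.4735 -0.3793] size [0.057 0.054] ang 23.7
[393. 222.] 1153 top 0.0808 c [0.4869 0.0448] size [0.012 0.101] ang 34.9
[284. 221.] 827 top 0.0561 c [ 0.5191 -0.1921] size [0.071 0.068] ang 18.5
[488. 264.] 6128 top 0.0774 c [0.5658 0.1789] size [0.221 0.009] ang 6.3
[341. 252.] 1023 top 0.0548 c [ 0.6001 -0.0427] size [0.07  0.069] ang 8.2
[268. 257.] 974 top 0.0618 c [ 0.6521 -0.1766] size [0.058 0.056] ang 26.7
[158. 250.] 224 top 0.0248 c [ 0.6674 -0.4203] size [0.022 0.077] ang 0.7
high pts 454 [0.5748 0.1737 0.0784] 0.08369425650487247 ((0.5489917993545532, 0.17044572532176971), (0.2452160120010376, 0.08551294356584549), 27.27383041381836) [140.2555 134.1982 137.9736]
mat 4179 0.0037587630531467193 ((0.5706068873405457, -0.3799489438533783), (0.25864937901496887, 0.17885418236255646), 4.321601867675781)
```

View pics/crop.png

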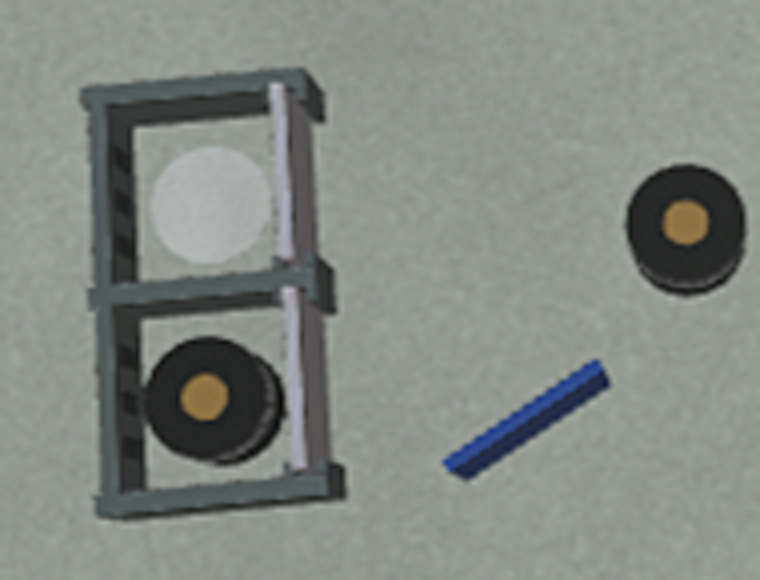

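The crop confirms it: the paper disc is in the far (upper) bay, gate 1's top edge runs from (275,85) to (287,258), and the cured housing and gate 0 are in the lower bay. Next I refine gate 1, the disc and the housing in both views.

```bash
python3 - <<'E'
from h import *
T=dict(np.load("top0.npz"));S=dict(np.load("scene0.npz"))
np.set_printoptions(precision=4,suppress=True)
for n,c in(("top",T),("scene",S)):
    W=cloud(c);x,y,z=W[...,0],W[...,1],W[...,2]
    g=(z>.070)&(z<.09)&(y>.15)&(y<.22)
    for nm,lo,hi in(("gate0",.44,.565),("gate1",.567,.70)):
        t=W[g&(x>lo)&(x<hi)][:,:2].astype(np.float32)
        v=t.mean(0);r=cv2.minAreaRect(t);l=cv2.fitLine(t,cv2.DIST_HUBER,0,.01,.01).ravel()
        print(n,nm,len(t),v,r,"yaw",np.degrees(np.arctan(l[1]/l[0])), "x",t[:,0].min(),t[:,0].max())
    px=c["pixels"]
    # paper disc
    m=((px.min(-1)>175)&(z<.02)&(x>.56)&(x<.68)&(y>.19)&(y<.3)).astype(np.uint8)
    q=W[m>0]; 
    if len(q)>20: print("disc",len(q),cv2.minEnclosingCircle(q[:,:2].astype(np.float32)))
    # brass disc of housing
    h=cv2.cvtColor(px,cv2.COLOR_BGR2HSV)
    for nm,(a,b) in(("housing",(.6,-.042)),("cured",(.497,.228))):
        m=(h[...,0]>8)&(h[...,0]<28)&(h[...,1]>80)&(np.hypot(x-a,y-b)<.03)
        vs,us=np.nonzero(m);print(nm,len(us),us.mean(),vs.mean(),ray(c,us.mean(),vs.mean(),.052),np.nanmedian(z[m]))
    # walls tops: fit back wall
    w=(z>.053)&(z<.066)&(y>.26)&(y<.33)&(x>.44)&(x<.68)
    t=W[w];print("back",cv2.minAreaRect(t[:,:2].astype(np.float32)))
E
```

```text
top gate0 200 [0.505  0.1723] ((0.5051301717758179, 0.17263911664485931), (0.10097050666809082, 0.008761482313275337), 5.7331624031066895) yaw 5.5762796 x 0.4547837 0.55540586
top gate1 189 [0.6232 0.1852] ((0.6233307719230652, 0.1861727088689804), (0.1020708680152893, 0.010000954382121563), 5.375973224639893) yaw 5.9076242 x 0.57272154 0.67376393
disc 87 ((0.6192886829376221, 0.2505562901496887), 0.03395731374621391)
housing 107 300.9626168224299 245.01869158878506 [ 0.6003 -0.0412  0.052 ] 0.05333347233177337
cured 114 180.6315789473684 288.7368421052632 [0.4976 0.2301 0.052 ] 0.05319062436052773
back ((0.5599274635314941, 0.28386467695236206), (0.2397979497909546, 0.04729966074228287), 0.05529901757836342)
scene gate0 169 [0.5142 0.1725] ((0.506786048412323, 0.17247603833675385), (0.10211130231618881, 0.008448651991784573), 5.893805503845215) yaw 6.6833186 x 0.4558448 0.557842
scene gate1 233 [0.631  0.1853] ((0.6243851184844971, 0.18539518117904663), (0.10290942341089249, 0.008255770429968834), 5.921290874481201) yaw 6.328168 x 0.57291555 0.6754199
disc 64 ((0.5927063226699829, 0.24349038302898407), 0.021929249167442322)
housing 121 340.8677685950413 244.70247933884298 [ 0.5967 -0.0432  0.052 ] 0.05398324207645359
cured 117 483.8290598290598 235.17948717948718 [0.4942 0.2285 0.052 ] 0.0541698645188136
back ((0.5599631667137146, 0.28395751118659973), (0.23984114825725555, 0.048436488956213), 0.2366071492433548)
```

```bash
cat >> h.py <<'E'
def go(x=None,y=None,z=None,yaw=None):
    from cell import read_state
    s=read_state();w,a,b,c=s["tcp_rot"];cy=np.arctan2(2*(a*b+w*c),w*w+a*a-b*b-c*c);p=s["tcp_pos"]
    d=[(v if v is not None else q)-q for v,q in zip((x,y,z),p)]
    sx=d[0]*np.cos(cy)+d[1]*np.sin(cy);sy=d[0]*np.sin(cy)-d[1]*np.cos(cy)
    t=0 if yaw is None else (np.degrees(cy)-yaw)/45
    print("t",round(s["time_s"],2),"p",p.round(4),"yaw",np.degrees(cy).round(2),"shift",np.round([sx,sy,-d[2]],4),"turn",round(t,4),"w",s["gripper_width"],"f",s["force"].round(1),s["grasp_force"])
E
python3 -c "
from h import *
go(.624,.1857,.2,6)"
```

```text
t 0.1 p [ 0.2356 -0.5786  0.2388] yaw 22.16 shift [ 0.648  -0.5613  0.0388] turn 0.3592 w 0.08533060349095109 f [-0.9  0.7 -0.1] 0.0
```

>>> step_arm(series=[[1,[0.045,-0.039,0],0.18],[1,[0.09,-0.078,0],0.36],[1,[0.135,-0.117,0],0.36],[1,[0.18,-0.156,0],0.36],[1,[0.225,-0.195,0],0.36],[1,[0.27,-0.234,0],0.36],[1,[0.315,-0.273,0],0.36],[1,[0.36,-0.312,0],0.36],[1,[0.405,-0.351,0],0.36],[1,[0.45,-0.39,0],0.36]], grip_force=40)

```text
time_s: 1.35
tcp_pos: [0.5059, -0.0461, 0.2393]
tcp_rot: [0.0, 0.999, 0.052, -0.0]
force: [1.2, -1.0, 0.3]
gripper_width: 0.085
grasp_force: 0.0
```

```bash
python3 -c "
from h import *
go(.624,.1857,.16,6)"
```

```text
t 1.35 p [ 0.5059 -0.0461  0.2393] yaw 5.95 shift [ 0.1415 -0.2183  0.0793] turn -0.0011 w 0.08495456733452476 f [ 1.2 -1.   0.3] 0.0
```

>>> step_arm(series=[[1,[0.03,-0.05,0],0],[1,[0.06,-0.1,0.02],0],[1,[0.09,-0.15,0.04],0],[1,[0.12,-0.19,0.06],0],[1,[0.14,-0.215,0.08],0],[1,[0.14,-0.215,0.08],0],[1,[0.14,-0.215,0.08],0],[1,[0.14,-0.215,0.08],0],[1,[0.14,-0.215,0.08],0],[1,[0.14,-0.215,0.08],0]])

```text
time_s: 2.6
tcp_pos: [0.6224, 0.1801, 0.1597]
tcp_rot: [-0.0, 0.999, 0.052, 0.0]
force: [-0.4, -1.2, 0.2]
gripper_width: 0.0856
grasp_force: 0.0
```

```bash
python3 -c "
from h import *
go(.624,.1857,.047,6)"
```

```text
t 2.6 p [0.6224 0.1801 0.1597] yaw 5.93 shift [ 0.0022 -0.0054  0.1127] turn -0.0016 w 0.08557579011814062 f [-0.4 -1.2  0.2] 0.0
```

>>> step_arm(series=[[1,[0.002,-0.0055,0],0],[1,[0.002,-0.0055,0.03],0],[1,[0.002,-0.0055,0.06],0],[1,[0.002,-0.0055,0.09],0],[1,[0.002,-0.0055,0.113],0],[1,[0.002,-0.0055,0.113],0],[1,[0.002,-0.0055,0.113],0],[-0.5,[0.002,-0.0055,0.113],0],[-1,[0.002,-0.0055,0.113],0],[-1,[0.002,-0.0055,0.113],0]])

```text
time_s: 3.85
tcp_pos: [0.6239, 0.1862, 0.0467]
tcp_rot: [-0.0, 0.999, 0.052, 0.0]
force: [0.1, -0.3, 0.3]
gripper_width: 0.0321
grasp_force: 0.0
```

>>> step_arm(series=[[-1,[0,0,0],0],[-1,[0,0,0],0],[-1,[0,0,0],0],[-1,[0,0,0],0],[-1,[0,0,0],0],[-1,[0,0,0],0],[-1,[0,0,0],0],[-1,[0,0,0],0],[-1,[0,0,0],0],[-1,[0,0,0],0]])

```text
time_s: 5.1
tcp_pos: [0.6238, 0.1862, 0.0464]
tcp_rot: [-0.0, 0.999, 0.052, 0.0]
force: [-1.2, -0.7, 5.1]
gripper_width: 0.0071
grasp_force: 39.7
```

```bash
python3 -c "
from h import *
go(z=.16)"
```

```text
t 5.1 p [0.6238 0.1862 0.0464] yaw 5.96 shift [ 0.      0.     -0.1136] turn 0 w 0.0071112394454160175 f [-1.2 -0.7  5.1] 39.70568060874939
```

>>> step_arm(series=[[-1,[0,0,-0.01],0],[-1,[0,0,-0.02],0],[-1,[0,0,-0.03],0],[-1,[0,0,-0.045],0],[-1,[0,0,-0.06],0],[-1,[0,0,-0.08],0],[-1,[0,0,-0.1],0],[-1,[0,0,-0.12],0],[-1,[0,0,-0.12],0],[-1,[0,0,-0.12],0]], grip_force=60)

```text
time_s: 6.35
tcp_pos: [0.6234, 0.186, 0.1659]
tcp_rot: [0.0, 0.999, 0.052, -0.0]
force: [-0.7, -0.3, -1.8]
gripper_width: 0.007
grasp_force: 58.7
```

```bash
python3 -c "
from h import *
from cell import camera
c=camera('scene');np.savez('s1.npz',**c)
o=[c['pixels']]
c=camera('top');np.savez('t1.npz',**c);o.append(c['pixels'])
cv2.imwrite('pics/lift.png',np.hstack([o[0][100:400,240:640],o[1][100:400,100:500]]))
go(.578,-.335,.17,4.3)"
```

```text
t 6.45 p [0.6233 0.186  0.1655] yaw 5.96 shift [-0.0992  0.5135 -0.0045] turn 0.0369 w 0.006842328624078373 f [ 0.4  0.2 -1.4] 58.70909571647644
```

View pics/lift.png

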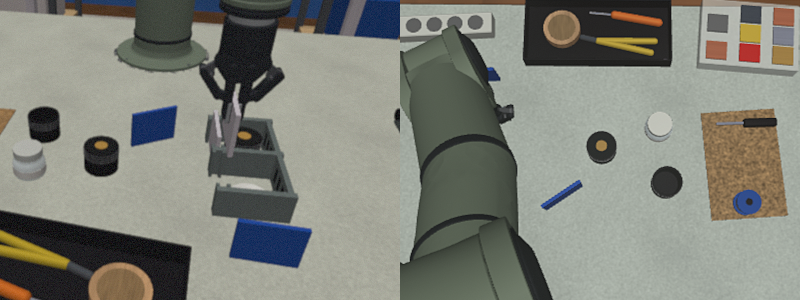

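Gate 1 hangs in the gripper (about (232,120) in the left half), gate 0 stays in its slots, and everything else is undisturbed. Now I carry it to the mat.

>>> step_arm(series=[[-1,[-0.005,0.025,0],0.02],[-1,[-0.015,0.07,0],0.036],[-1,[-0.025,0.125,0],0.036],[-1,[-0.035,0.18,0],0.036],[-1,[-0.046,0.235,0],0.036],[-1,[-0.056,0.29,0],0.036],[-1,[-0.067,0.345,0],0.036],[-1,[-0.077,0.4,0],0.036],[-1,[-0.088,0.455,0],0.036],[-1,[-0.096,0.495,0],0.036]])

```text
time_s: 7.7
tcp_pos: [0.5778, -0.3198, 0.1658]
tcp_rot: [0.0, 0.999, 0.036, -0.001]
force: [1.1, 0.8, -1.4]
gripper_width: 0.0071
grasp_force: 58.6
```

>>> step_arm(series=[[-1,[-0.003,0.0185,0],0],[-1,[-0.003,0.0185,0.02],0],[-1,[-0.003,0.0185,0.04],0],[-1,[-0.003,0.0185,0.06],0],[-1,[-0.003,0.0185,0.08],0],[-1,[-0.003,0.0185,0.09],0],[-1,[-0.003,0.0185,0.1],0],[-1,[-0.003,0.0185,0.1],0],[-1,[-0.003,0.0185,0.1],0],[-1,[-0.003,0.0185,0.1],0]])

```text
time_s: 8.95
tcp_pos: [0.5783, -0.335, 0.0669]
tcp_rot: [0.0, 0.999, 0.038, 0.0]
force: [-0.6, 1.2, -1.5]
gripper_width: 0.0072
grasp_force: 58.6
```

```bash
python3 -c "
from h import *
from cell import camera
go(.578,-.335,.05,4.3)
c=camera('scene');o=[c['pixels']]
c2=camera('top');o.append(c2['pixels'])
cv2.imwrite('pics/mat1.png',np.hstack([cv2.resize(o[0][130:290,120:330],None,fx=1.9,fy=1.9),cv2.resize(o[1][190:350,380:590],None,fx=1.9,fy=1.9)]))
"
```

```text
t 8.95 p [ 0.5783 -0.335   0.0669] yaw 4.33 shift [-0.0003 -0.      0.0169] turn 0.0008 w 0.007201492506681989 f [-0.6  1.2 -1.5] 58.60440909862518
```

View pics/mat1.png

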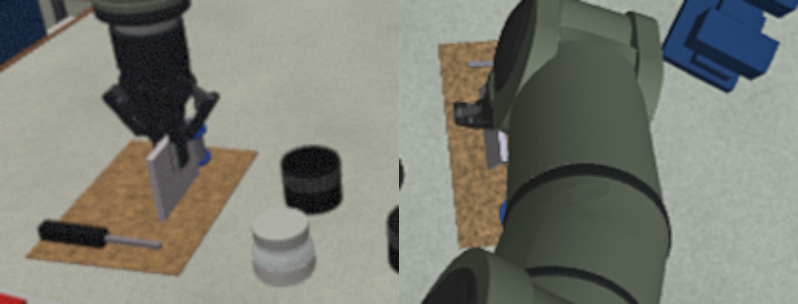

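The plate hangs upright just above the mat, between the driver and the reel (left half, about (175,180)). I lower it to contact.

>>> step_arm(series=[[-1,[0,0,0.004],0],[-1,[0,0,0.008],0],[-1,[0,0,0.011],0],[-1,[0,0,0.013],0],[-1,[0,0,0.015],0],[-1,[0,0,0.016],0],[-1,[0,0,0.017],0],[-1,[0,0,0.017],0],[-1,[0,0,0.017],0],[-1,[0,0,0.017],0]])

```text
time_s: 10.3
tcp_pos: [0.5781, -0.3349, 0.0495]
tcp_rot: [0.0, 0.999, 0.038, 0.0]
force: [-1.4, 0.4, 4.8]
gripper_width: 0.0075
grasp_force: 59.2
```

>>> step_arm(series=[[0,[0,0,0],0],[1,[0,0,0],0],[1,[0,0,0],0],[1,[0,0,0],0],[1,[0,0,0],0],[1,[0,0,0],0],[1,[0,0,0.01],0],[1,[0,0,0.02],0],[1,[0,0,0.02],0],[1,[0,0,0.02],0]])

```text
time_s: 11.55
tcp_pos: [0.5781, -0.3348, 0.0292]
tcp_rot: [-0.0, 0.999, 0.038, -0.0]
force: [0.1, 0.0, 1.2]
gripper_width: 0.0851
grasp_force: 0.0
```

```bash
python3 -c "
from h import *
from cell import camera
go()
c=camera('scene');o=c['pixels']
cv2.imwrite('pics/mat2.png',cv2.resize(o[130:290,120:330],None,fx=2,fy=2))
W=cloud(c);p=c['pixels'].astype(int);x,y,z=W[...,0],W[...,1],W[...,2]
m=(p.min(-1)>95)&(np.ptp(p,axis=-1)<40)&(z>.006)&(z<.09)&(abs(x-.578)<.075)&(y>-.47)&(y<-.26)
q=W[m];print(len(q),np.percentile(q,[2,50,98],axis=0).round(3))
for a in np.arange(.01,.09,.01):
  k=abs(q[:,2]-a)<.005;print(a.round(2),k.sum(),np.median(q[k],0) if k.any() else '')
"
```

```text
t 11.55 p [ 0.5781 -0.3348  0.0292] yaw 4.34 shift [ 0.  0. -0.] turn 0 w 0.08514203453840455 f [0.1 0.  1.2] 0.0
181 [[ 0.573 -0.382  0.008]
 [ 0.627 -0.332  0.072]
 [ 0.63  -0.327  0.086]]
0.01 10 [ 0.62785911 -0.33278736  0.00950723]
0.02 15 [ 0.62792251 -0.33120848  0.01911294]
0.03 14 [ 0.627498   -0.33145763  0.02872299]
0.04 12 [ 0.62847083 -0.33192681  0.04035957]
0.05 14 [ 0.62851198 -0.33041896  0.0506508 ]
0.06 13 [ 0.62826036 -0.33079852  0.06065755]
0.07 20 [ 0.62693112 -0.33206339  0.07148141]
0.08 77 [ 0.60434174 -0.33207143  0.08337463]
```

View pics/mat2.png

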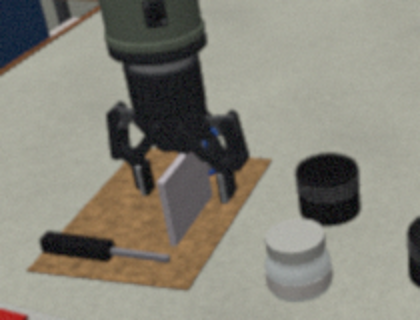

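The plate stands upright on its own between the open fingers (about (185,200)). I tip it towards −y.

>>> step_arm(series=[[1,[0,0.02,0],0],[1,[0,0.035,0],0],[1,[0,0.04,0],0],[1,[0,0.044,0],0],[1,[0,0.048,0],0],[1,[0,0.052,0],0],[1,[0,0.056,0],0],[1,[0,0.058,0],0],[1,[0,0.058,0],0],[1,[0,0.058,0],0]])

```text
time_s: 12.85
tcp_pos: [0.5824, -0.3925, 0.0293]
tcp_rot: [-0.0, 0.999, 0.038, -0.0]
force: [0.1, 1.4, 0.9]
gripper_width: 0.0854
grasp_force: 0.0
```

>>> step_arm(series=[[1,[0,0,-0.01],0],[1,[0,0,-0.02],0],[1,[0,0,-0.04],0],[1,[0,0,-0.07],0],[1,[0,0,-0.1],0],[1,[0,0,-0.14],0],[1,[0,0,-0.16],0],[1,[0,-0.05,-0.16],0],[1,[0,-0.1,-0.16],0],[1,[0,-0.15,-0.16],0]])

```text
time_s: 14.1
tcp_pos: [0.5707, -0.2415, 0.1897]
tcp_rot: [-0.0, 0.999, 0.038, 0.0]
force: [0.7, 0.3, -1.1]
gripper_width: 0.0854
grasp_force: 0.0
```

```bash
python3 -c "
from h import *
from cell import camera
go(.5985,-.042,.17,6)
c=camera('scene');o=c['pixels']
cv2.imwrite('pics/mat3.png',cv2.resize(o[130:290,120:330],None,fx=2,fy=2))
W=cloud(c);p=c['pixels'].astype(int);x,y,z=W[...,0],W[...,1],W[...,2]
m=(p.min(-1)>95)&(np.ptp(p,axis=-1)<40)&(z>.003)&(z<.09)&(abs(x-.578)<.075)&(y>-.47)&(y<-.26)
q=W[m];print(len(q),np.percentile(q,[2,50,98],axis=0).round(3),cv2.minAreaRect(q[:,:2].astype(np.float32)))
A=np.c_[q[:,:2],np.ones(len(q))];print(np.linalg.lstsq(A,q[:,2],rcond=None)[0])
"
```

```text
t 14.1 p [ 0.5707 -0.2415  0.1897] yaw 4.33 shift [ 0.0428 -0.1968  0.0197] turn -0.037 w 0.08536575584192031 f [ 0.7  0.3 -1.1] 0.0
1022 [[ 0.531 -0.422  0.004]
 [ 0.589 -0.381  0.012]
 [ 0.634 -0.341  0.014]] ((0.580018162727356, -0.36715787649154663), (0.12997576594352722, 0.2047068178653717), 5.3328328132629395)
[-0.00738993 -0.00125186  0.01508359]
```

View pics/mat3.png

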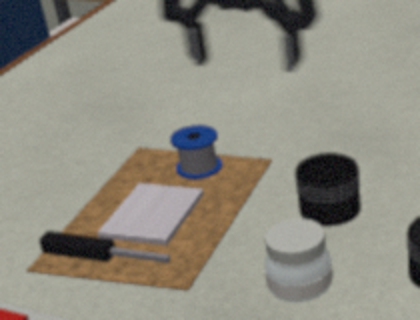

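The plate lies flat on the mat (about (150,212)), centred near (0.582,−0.381). Reel, driver and jar haven't moved. Next is the housing.

>>> step_arm(series=[[1,[0.01,-0.05,0],-0.037],[1,[0.02,-0.1,0],-0.037],[1,[0.032,-0.15,0],-0.037],[1,[0.043,-0.197,0.02],-0.037],[1,[0.043,-0.197,0.05],-0.037],[1,[0.043,-0.197,0.08],-0.037],[1,[0.043,-0.197,0.09],-0.037],[1,[0.043,-0.197,0.09],-0.037],[1,[0.043,-0.197,0.09],-0.037],[1,[0.043,-0.197,0.09],-0.037]])

```text
time_s: 15.4
tcp_pos: [0.5995, -0.0435, 0.1003]
tcp_rot: [0.0, 0.999, 0.052, 0.001]
force: [-0.6, -0.3, -0.2]
gripper_width: 0.0854
grasp_force: 0.0
```

```bash
python3 -c "
from h import *
from cell import camera
go(.599,-.042,.02,6)
c=camera('scene');W=cloud(c);h=cv2.cvtColor(c['pixels'],cv2.COLOR_BGR2HSV)
o=c['pixels'];cv2.imwrite('pics/hs.png',cv2.resize(o[130:310,240:480],None,fx=2,fy=2))
"
```

```text
t 15.4 p [ 0.5995 -0.0435  0.1003] yaw 5.99 shift [-0.0004 -0.0015  0.0803] turn -0.0001 w 0.08540975289286565 f [-0.6 -0.3 -0.2] 0.0
```

View pics/hs.png

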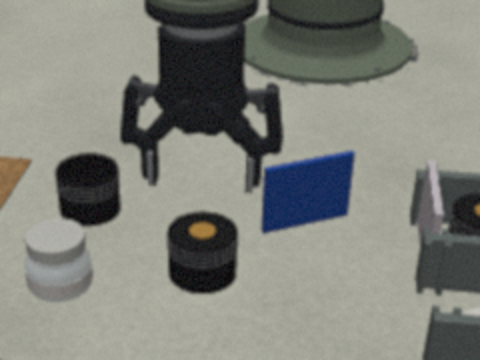

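The fingers straddle the housing (at (150,·) and (250,·), housing at (203,250)) and the blue plate is clear. Descend and grip.

>>> step_arm(series=[[1,[0,-0.0015,0.01],0],[1,[0,-0.0015,0.025],0],[1,[0,-0.0015,0.04],0],[1,[0,-0.0015,0.055],0],[1,[0,-0.0015,0.07],0],[1,[0,-0.0015,0.08],0],[1,[0,-0.0015,0.08],0],[1,[0,-0.0015,0.08],0],[0.8,[0,-0.0015,0.08],0],[0.7,[0,-0.0015,0.08],0]], grip_force=25)

```text
time_s: 16.7
tcp_pos: [0.5991, -0.0419, 0.0197]
tcp_rot: [0.0, 0.999, 0.052, 0.0]
force: [0.5, 0.5, 0.1]
gripper_width: 0.0727
grasp_force: 0.0
```

>>> step_arm(series=[[0.65,[0,0,0],0],[0.6,[0,0,0],0],[0.55,[0,0,0],0],[0.5,[0,0,0],0],[0.5,[0,0,0],0],[0.5,[0,0,0],0],[0.5,[0,0,0],0],[0.5,[0,0,0],0],[0.5,[0,0,0],0],[0.5,[0,0,0],0]])

```text
time_s: 17.95
tcp_pos: [0.5991, -0.0421, 0.0197]
tcp_rot: [0.0, 0.999, 0.052, 0.0]
force: [-0.7, -1.5, 6.4]
gripper_width: 0.0693
grasp_force: 27.1
```

```bash
python3 -c "
from h import *
go(.6185,.230,.02,6)"
```

```text
t 17.95 p [ 0.5991 -0.0421  0.0197] yaw 5.99 shift [ 0.0477 -0.2686 -0.0003] turn -0.0001 w 0.06930273538567351 f [-0.7 -1.5  6.4] 27.079296112060547
```

>>> step_arm(series=[[0.5,[0.006,-0.015,0],0],[0.5,[0.014,-0.035,0],0],[0.5,[0.022,-0.055,0],0],[0.5,[0.03,-0.075,0],0],[0.5,[0.038,-0.095,0],0],[0.5,[0.044,-0.115,0],0],[0.5,[0.048,-0.135,0],0],[0.5,[0.048,-0.155,0],0],[0.5,[0.048,-0.17,0],0],[0.5,[0.048,-0.17,0],0]])

```text
time_s: 19.2
tcp_pos: [0.629, 0.134, 0.0197]
tcp_rot: [-0.001, 0.999, 0.053, 0.0]
force: [-0.1, 5.7, 6.6]
gripper_width: 0.0691
grasp_force: 28.3
```

```bash
python3 -c "
from h import *
from cell import camera
go(.619,.2305,.02,6)
c=camera('scene');o=c['pixels'];cv2.imwrite('pics/in.png',cv2.resize(o[150:350,360:600],None,fx=2.4,fy=2.4))
W=cloud(c);h=cv2.cvtColor(o,cv2.COLOR_BGR2HSV);x,y,z=W[...,0],W[...,1],W[...,2]
m=(h[...,0]>8)&(h[...,0]<28)&(h[...,1]>80)&(x>.58)&(x<.68)&(z>.04)&(z<.07)
print(m.sum(),np.nanmean(W[m],0))
"
```

```text
t 19.2 p [0.629  0.134  0.0197] yaw 6.1 shift [ 0.0003 -0.097  -0.0003] turn 0.0022 w 0.06911930583638025 f [-0.1  5.7  6.6] 28.349685072898865
143 [0.62955584 0.13439718 0.05391315]
```

View pics/in.png

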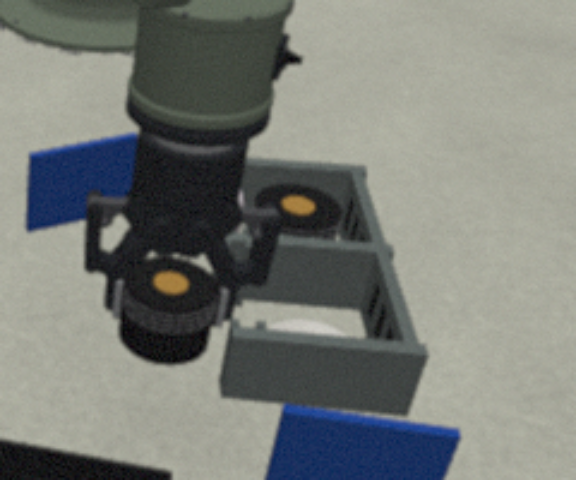

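The housing is upright between the pads, centred on the mouth (brass disc at (170,282)). The front knuckle could reach the back wall, so I stop about 22 mm short of the bay's middle, release, and finish by pushing from behind with closed fingers.

>>> step_arm(series=[[0.5,[0,-0.012,0],0],[0.5,[0,-0.024,0],0],[0.5,[0,-0.036,0],0],[0.5,[0,-0.048,0],0],[0.5,[0,-0.06,0],0],[0.5,[0,-0.07,0],0],[0.5,[0,-0.08,0],0],[0.5,[0,-0.087,0],0],[0.5,[0,-0.087,0],0],[0.5,[0,-0.087,0],0]])

```text
time_s: 20.5
tcp_pos: [0.6202, 0.2186, 0.0198]
tcp_rot: [-0.0, 0.999, 0.052, 0.0]
force: [1.5, -0.5, 4.6]
gripper_width: 0.0693
grasp_force: 28.3
```

>>> step_arm(series=[[0.7,[0,0,0],0],[0.85,[0,0,0],0],[0.85,[0,0,0],0],[0.85,[0,0,0],0],[0.85,[0,0,-0.01],0],[0.85,[0,0,-0.03],0],[0.85,[0,0,-0.06],0],[0.85,[0,0,-0.1],0],[0.85,[0,0,-0.12],0],[0.85,[0,0,-0.12],0]])

```text
time_s: 21.75
tcp_pos: [0.6205, 0.219, 0.1415]
tcp_rot: [-0.0, 0.999, 0.052, 0.001]
force: [1.1, -0.4, -0.2]
gripper_width: 0.079
grasp_force: 0.0
```

```bash
cat > hb.py <<'E'
from h import *
from cell import camera
np.set_printoptions(precision=4,suppress=True)
c=camera('scene');o=c['pixels'];cv2.imwrite('pics/last.png',o)
W=cloud(c);h=cv2.cvtColor(o,cv2.COLOR_BGR2HSV);x,y,z=W[...,0],W[...,1],W[...,2]
m=(h[...,0]>8)&(h[...,0]<28)&(h[...,1]>80)&(x>.575)&(x<.68)&(y>.1)&(y<.3)&(z>.04)&(z<.07)
p=np.nanmean(W[m],0);d=p[:2]-[.6175,.2435];e=np.radians(6)
print(m.sum(),p,"bay x,y",d@[-np.sin(e),np.cos(e)],d@[-np.cos(e),-np.sin(e)])
E
python3 -c "
from hb import *
go(.6255,.160,.14,6)"
```

```text
153 [0.6204 0.2179 0.054 ] bay x,y -0.025730835104409006 -0.00018905456042716601
t 21.8 p [0.6198 0.2187 0.1399] yaw 6.0 shift [-0.0005  0.059  -0.0001] turn 0.0 w 0.0789876749164475 f [ 0.2 -0.4 -0.7] 0.0
```

>>> step_arm(series=[[0,[0,0.03,0],0],[-1,[0,0.06,0],0],[-1,[0,0.075,0],0],[-1,[0,0.075,0],0],[-1,[0,0.075,0.03],0],[-1,[0,0.075,0.06],0],[-1,[0,0.075,0.09],0],[-1,[0,0.075,0.115],0],[-1,[0,0.075,0.115],0],[-1,[0,0.075,0.115],0]])

```text
time_s: 23.05
tcp_pos: [0.6279, 0.1452, 0.0251]
tcp_rot: [-0.0, 0.999, 0.053, 0.0]
force: [0.1, 0.5, -0.2]
gripper_width: -0.0
grasp_force: 0.0
```

>>> step_arm(series=[[-1,[0,-0.008,0],0],[-1,[0,-0.014,0],0],[-1,[0,-0.018,0],0],[-1,[0,-0.022,0],0],[-1,[0,-0.026,0],0],[-1,[0,-0.03,0],0],[-1,[0,-0.034,0],0],[-1,[0,-0.038,0],0],[-1,[0,-0.04,0],0],[-1,[0,-0.04,0],0]])

```text
time_s: 24.3
tcp_pos: [0.6234, 0.1843, 0.0243]
tcp_rot: [-0.0, 0.999, 0.053, 0.0]
force: [0.4, -0.4, -0.4]
gripper_width: 0.0003
grasp_force: 0.0
```

```bash
python3 -c "
from hb import *
go()"
```

```text
149 [0.6193 0.2327 0.0545] bay x,y -0.010914152764623479 -0.0006334908773510735
t 24.35 p [0.6234 0.1842 0.0243] yaw 6.02 shift [ 0.  0. -0.] turn 0 w 0.0001095733458582882 f [-0.5 -0.2  0.6] 0.003852655354421586
```

>>> step_arm(series=[[-1,[0,-0.004,0],0],[-1,[0,-0.008,0],0],[-1,[0,-0.012,0],0],[-1,[0,-0.014,0],0],[-1,[0,-0.014,0],0],[-1,[0,0,0],0],[-1,[0,0.02,0],0],[-1,[0,0.02,-0.05],0],[-1,[0,0.02,-0.1],0],[-1,[0,0.02,-0.15],0]])

```text
time_s: 25.6
tcp_pos: [0.6256, 0.1619, 0.1759]
tcp_rot: [0.0, 0.999, 0.052, -0.0]
force: [0.5, 0.0, 0.5]
gripper_width: 0.0002
grasp_force: 0.0
```

>>> step_arm(series=[[-1,[0,0.05,-0.02],0],[-1,[0,0.1,-0.02],0],[-1,[0,0.12,-0.02],0],[-1,[0,0.12,-0.02],0],[-1,[0,0.12,-0.02],0],[-1,[0,0.12,-0.02],0],[-1,[0,0.12,-0.02],0],[-1,[0,0.12,-0.02],0],[-1,[0,0.12,-0.02],0],[-1,[0,0.12,-0.02],0]])

```text
time_s: 26.85
tcp_pos: [0.6381, 0.0447, 0.1943]
tcp_rot: [0.0, 0.999, 0.052, 0.0]
force: [-0.2, 0.1, 0.4]
gripper_width: -0.0004
grasp_force: 0.0
```

```bash
python3 -c "
from hb import *
go()
m=(z>.02)&(z<.12)&(x>.25)&(x<.72)&(y>-.5)&(y<.13)
k,lab,st,ce=cv2.connectedComponentsWithStats(m.astype(np.uint8))
for i in range(1,k):
    if st[i,4]<40: continue
    q=W[lab==i];top=np.percentile(q[:,2],95);t=q[q[:,2]>top-.006];print(ce[i].round(),np.round(cv2.minAreaRect(t[:,:2].astype(np.float32))[0],4))
"
```

```text
158 [0.6178 0.2466 0.0541] bay x,y 0.0030828787677660455 -0.0006434779538036197
t 26.9 p [0.6381 0.0447 0.1943] yaw 6.01 shift [ 0.  0. -0.] turn 0 w 0.0004700283664023271 f [ 0.3 -0.1  0.5] 0.0
[217. 202.] [ 0.4731 -0.3792]
[393. 222.] [0.4866 0.0441]
[284. 221.] [ 0.5189 -0.1934]
[268. 257.] [ 0.6518 -0.1769]
[158. 250.] [ 0.666 -0.42 ]
```

View pics/last.png

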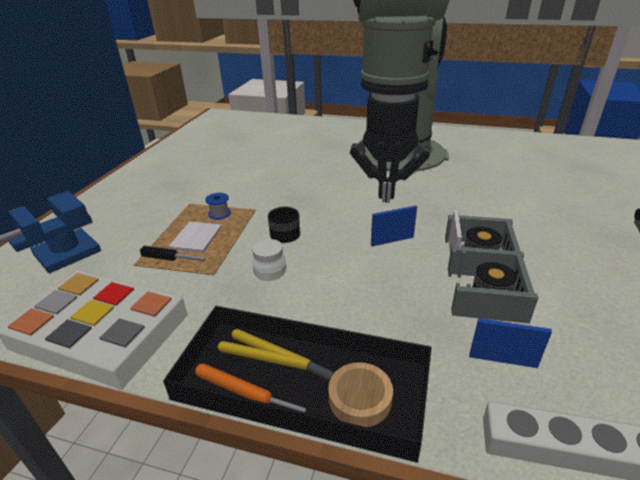

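The housing stands in bay 1 at (496,273) and gate 0 is in place at (456,230). Gate 1 lies flat on the mat at (195,236). The shell, jar, reel, driver and blue plate haven't moved, and the gripper is clear of everything.

```bash
python3 -c "
from cell import *
print(sign_off())"
```

```text
the job is handed in; nothing more can be done
None
```

The job is handed in (no verdict came back): gate 1 lies flat on the cork mat, and the potted housing stands upright in bay 1, about 3 mm past the bay's middle, with the other gate and the bystanders where they were.

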